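# Slide the hook carrier round the bent rail to its end stop

## Task

Take the hook carrier by its grip, slide it along the bent rail and round the bend to the far end, and press it gently but definitely up against the end stop, then let go so that it stays there against the stop. The rail was bent by hand, so follow it by feel and never force a binding carrier: keep the load between carrier and rail below 25 N (a light push of about 8 N seats it). Leave the tape measure, tin, sanding block and pliers where they are.

Things in the scene. Friction and masses are not known exactly. Their poses are not given: they have to be found in the camera images.
- carrier: Loose 0.3 kg hook carrier threaded on the rail: aluminium plate 22 mm along the bore, 34 wide, 76 high (58 below to 18 above the origin), black grip on top, steel hook below. Origin: bore centre; x along the bore towards the end stop, z up. The 15 mm bore lets it hang about 1.5 mm below the rail's centre line, upright by its weight. Starts on the near leg 35-85 mm before the bend.
- grip (a point): Centre of the carrier's black upright grip, 45 mm above the bore centre; axes as the carrier. The grip is 26 mm along x, 14 mm across y, from 18 to 65 mm above the bore centre. Pinch it from above across its 14 mm (y).
- rail_near: Near part of a fixed round steel rail, 12 mm thick, centre line level 120 mm above the table. Origin: on the table under the bend's centre. Near leg: straight along own +x at y = -70 mm, from its foot post at x = -110 mm to x = 0, where the bend begins: an arc of 70 mm radius round the origin, turning left (seen from above) by 0.9 to 1.4 rad, to the direction of rail_far's x axis.
- rail_far: Far part of the same rail, same height and origin; its yaw from rail_near is the bend's angle. Far leg: along own +x at y = -70 mm from the bend's end (x = 0) to the stop (x = 110 mm) and foot post (x = 125 mm). Bent by hand: between bend and stop the centre line wanders sideways up to 7 mm off that line and 0.2 rad off its direction, and is back on it at the stop.
- end_stop: Fixed steel stop disc on the far leg, 31 mm in diameter, 8 mm thick. Origin: centre of the face that the carrier meets, on the rail's centre line; x points along the far leg, away from the bend. When home, the carrier's origin is 11 mm before it (x = -11 mm).
- measure: Bystander: yellow tape measure, 37x70x64 mm, on the table inside the bend; origin centre of underside.
- tin: Bystander: round tin, 70 mm wide, 58 mm high; origin centre of underside.
- block: Bystander: cork sanding block 61x101x30 mm; origin centre of underside.
- pliers: Bystander: pliers with blue handles, 167 mm long, lying; origin centre of underside.
Mind the look-alikes: they are no part of the job. There is more than one size of the carrier; the job needs the largest. Leave any purple look-alike of the rail_far alone.

How it is judged:
By the outcome, as a careful person would: the job done as asked, in the order asked, and still so for the second after the job is handed in, with the robot touching nothing.
It also fails if it takes over 72 s, if anything falls off the work surface, if the arm or the gripper's body presses on something with over 40 N, if the wrist force passes 120 N, or if a joint passes its speed limit or range.

## Robot

A 6-joint arm with a two-finger parallel gripper is mounted at the origin on the work surface; the furniture and walls round the work are solid. World frame = base frame: x ahead of the robot, y to its left, z up, the work surface at z = 0. Lengths are in mm, angles in rad, forces in N, time in s.
With the tool pointing down it reaches from about 250 to 725 mm from the base axis. Payload 9.7 kg.
Tool frame: the origin (TCP) lies between the finger pads; the fingertips stand 22 mm ahead of it and the grasp point (between the pads) lies 3 mm ahead of it; z points along the fingers, y is the line along which they close (so a half turn about z gives the same grasp; the last joint's range is limited). The gripper opens to 85 mm and grips with 20 to 120 N. Pads are 22 mm wide; open, the fingers measure 114 mm over their backs; the gripper's body (76 mm by 85 mm) begins 54 mm behind the grasp point. The pads swing forward as they close: fully open they stand 13 mm farther back than shut.
Start: joints at [-1.245, 0.087, 0.176, 1.66, 0, 1.571], TCP at [176.034, -521.065, 253.284] pointing down, gripper open.
Joint ranges: [-3.13, 3.13], [-0.85, 1.81], [-1.15, 1.24], [-2.2, 2.28], [-1.44, 1.52], [-3.14, 3.14]. Speed limits (rad/s): [2.22, 2.22, 2.57, 3.14, 3.14, 3.14].

## Interface

Orientations are given as a 3x3 rotation matrix whose columns are the frame's x, y, z axes.
In Python, from rig import get_state, cams, finish_job, recognise gives the robot as it stands.
- The arm moves only by the tool move_arm, never from a script. Its argument "commands" is a list of rows, each a list of 7 numbers: the shift along the tool's x, y, z in cm, then the turn, a rotation vector about the tool's x, y, z in degrees, then the finger opening in cm, from 0 to 8.54. A call has 1 to 5 rows; each row shifts and turns the commanded pose from where the row before left it, along the tool's axes as they then stand; what a row does not reach is not made up. A row lasts 1/10 s, in which the tool goes at most 50 mm and 8.59 degrees, less where a joint would pass 70% of its speed; a pose out of reach is approached as far as the arm can. A call is refused whole if a number of a shift passes 5 or a number of a turn 8.59, either way. A call with a gripper value outside its range is refused whole. The fingers move at their own pace and stop on an object; the grip force is fixed at half the most. Time passes only in rows, so rows that do not move let the fingers close. It gives the time, the measured TCP pose, the force, the opening and the grip force at its end, in the units of the state.
- get_state(): the state, without advancing time (a new reading comes with each control period).
- cams.snapshot(name): name is "scene" or "top" or "wrist"; returns a dict with "color" (480x640x3 uint8, blue, green, red), "K" (3x3 intrinsics, pixels), "k1" (the pictures are not rectified: a ray, as slopes to the right and down, at radius r is drawn at 1 + k1 r^2 times it, then the intrinsics apply), "R" (3x3) and "t" (3): a world point X has camera coordinates R X + t. Camera axes: x right, y down, z forward; pixel columns grow to the right and rows downward; lengths in mm; the calibration is good to about 2 mm. A picture is of the moment at which its call begins. There is no depth.
- finish_job(): hands the job in; it is judged then, once.
Trained networks look in the newest picture that a camera, given by its name, has taken for a name from the list of things; names that differ only in an ending like _2 or _b are one class to them, and where a whole thing is asked for, a point or a joint stands for the part that bears it (a point fixed in the world has none). Each returns a list of dicts, best first, with "conf" (0 to 1); they miss things now and then, are a little off and sometimes report something else, mostly with a low value. They report only what shows in the picture. A call takes as long as a camera call. They do not tell look-alikes from the thing itself.
- recognise(thing, camera): "box" ([left, top, right, bottom] in pixels, round what is visible of it).
The state is a dict: "t": time; "joint_positions": joint angles; "joint_vel": joint speeds; "joint_efforts": joint torques, N m; "tool_pos": TCP position; "ee_rot": TCP orientation; "ft_force": force on the tool from outside, world axes, zero at the start; "torque": the same for the moment, N m; "width": opening from 0.0 (shut) to 1.0 (fully open); "grasp_force": force on a finger pad.
Only numpy, scipy, OpenCV 4.12 (cv2) and the standard library are available. Lean on these libraries where they do the work, as an engineer would, in place of code of your own. Each camera call takes 0.05 s, during which the arm holds its last target. There are 200 camera calls.

## Working session

There is one attempt and no reset: what is moved stays moved. The work goes in short steps, Python scripts to look and compute and a tool call to move; the robot and the scene stay as the last step left them, time stands still between calls to the robot, and variables do not carry over. Pictures are saved under pics/ and viewed, at most 10 in all, crops included, and the job is handed in when it is done.

Besides the shell and the picture viewer there is one more tool, called after ">>>" as name([rows], argument=value, ...), one row to a line, values as JSON. move_arm: Moves the arm, as the interface text tells. Its arguments: {"type":"object","properties":{"commands":{"type":"array","items":{"type":"array","items":{"type":"number"}}}},"required":["commands"]}

```bash
mkdir -p pics; cat > h.py <<'E'
import numpy as np, cv2
from rig import get_state, cams, finish_job, recognise
def snap(n,f=None):
    s=cams.snapshot(n)
    if f: cv2.imwrite('pics/'+f,s['color'])
    return s
def ray(s,u,v):
    K=np.array(s['K']);d=np.array([(u-K[0,2])/K[0,0],(v-K[1,2])/K[1,1]]);x=d.copy()
    for _ in range(20): x=d/(1+s['k1']*(x@x))
    R=np.array(s['R']);t=np.array(s['t']);return -R.T@t, R.T@np.array([x[0],x[1],1])
def atz(s,u,v,z):
    c,d=ray(s,u,v);return c+d*(z-c[2])/d[2]
def proj(s,X):
    p=np.array(s['R'])@np.array(X,float)+np.array(s['t']);x=p[:2]/p[2];x=x*(1+s['k1']*(x@x))
    K=np.array(s['K']);return np.array([K[0,0]*x[0]+K[0,2],K[1,1]*x[1]+K[1,2]])
def tri(obs):
    A=np.zeros((3,3));b=np.zeros(3)
    for s,u,v in obs:
        c,d=ray(s,u,v);d=d/np.linalg.norm(d);P=np.eye(3)-np.outer(d,d);A+=P;b+=P@c
    return np.linalg.solve(A,b)
E
python3 - <<'E'
from h import *
np.set_printoptions(precision=1,suppress=True)
for n in ['scene','top']:
    s=snap(n,n+'1.png'); c,_=ray(s,320,240); print(n,c)
    for o in ['carrier','grip','rail_near','rail_far','end_stop','measure']:
        print(o,[(np.round(r['box']).tolist(),round(r['conf'],2)) for r in recognise(o,n)])
print(get_state())
E
```

```text
scene [-137.7  692.   693.2]
carrier [([363.0, 233.0, 371.0, 273.0], 0.88), ([313.0, 198.0, 328.0, 259.0], 0.84), ([287.0, 216.0, 297.0, 251.0], 0.69)]
grip [([312.0, 201.0, 326.0, 262.0], 0.83), ([363.0, 236.0, 373.0, 271.0], 0.83), ([292.0, 217.0, 299.0, 248.0], 0.62)]
rail_near []
rail_far [([259.0, 234.0, 287.0, 330.0], 0.81)]
end_stop [([157.0, 324.0, 180.0, 335.0], 0.64), ([414.0, 268.0, 457.0, 278.0], 0.16)]
measure [([315.0, 266.0, 335.0, 299.0], 0.86)]
top [ 503.1   22.3 1076.5]
carrier [([353.0, 219.0, 370.0, 238.0], 0.71), ([352.0, 182.0, 359.0, 199.0], 0.66)]
grip [([349.0, 218.0, 368.0, 237.0], 0.6), ([348.0, 186.0, 363.0, 195.0], 0.6)]
rail_near [([307.0, 208.0, 379.0, 247.0], 0.78)]
rail_far [([141.0, 199.0, 202.0, 274.0], 0.76), ([249.0, 208.0, 304.0, 275.0], 0.63)]
end_stop [([252.0, 247.0, 264.0, 264.0], 0.54), ([146.0, 253.0, 157.0, 262.0], 0.54)]
measure [([311.0, 251.0, 339.0, 274.0], 0.7), ([353.0, 218.0, 370.0, 235.0], 0.39)]
{'t': 0.7, 'joint_positions': array([-1.2,  0.1,  0.2,  1.7,  0. ,  1.6]), 'joint_vel': array([-0.,  0., -0.,  0., -0., -0.]), 'joint_efforts': array([  0. , -52. ,  46.5,   0. ,   0. ,  -0. ]), 'tool_pos': array([ 176.1, -521. ,  253.3]), 'ee_rot': array([[ 0.9,  0.3,  0. ],
       [ 0.3, -0.9, -0. ],
       [ 0. ,  0. , -1. ]]), 'ft_force': array([ 0.9,  0.5, -0.1]), 'torque': array([ 0., -0.,  0.]), 'grasp_force': 0.0, 'width': 1.000176069530764}
```

View pics/scene1.png

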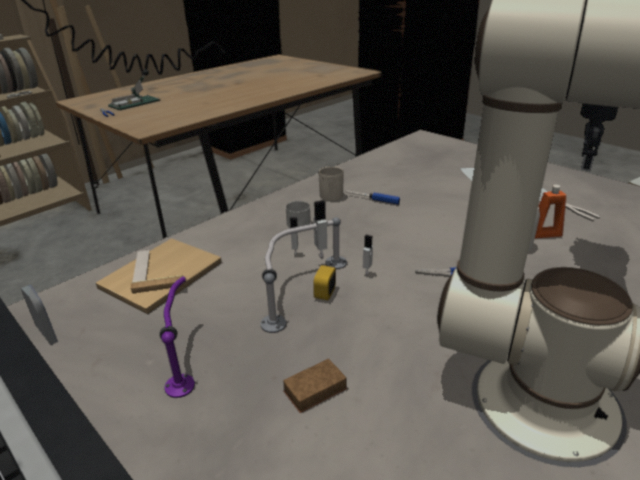

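View pics/top1.png

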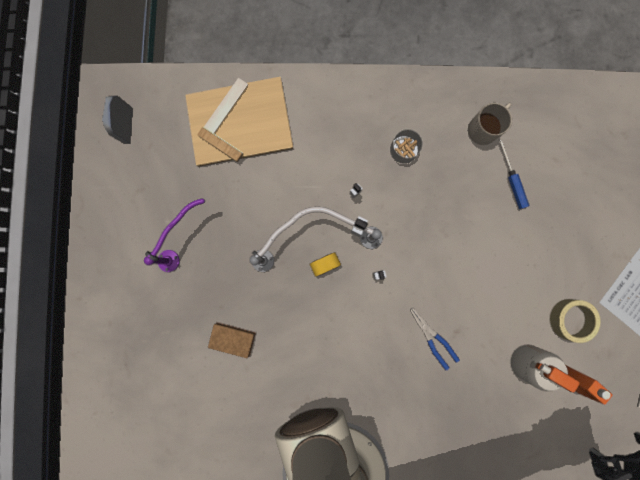

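The scene shows the grey rail with a carrier at (320,225) on it, two smaller loose carriers, and a purple decoy at (175,330). The top view shows the near post at (372,237), the carrier at (360,225), the bend near (315,210) and the stop at about (262,256).

```bash
python3 - <<'E'
from h import *
np.set_printoptions(precision=1,suppress=True)
s=snap('top');im=s['color'];q=snap('scene')
cv2.imwrite('pics/c.png',np.hstack([cv2.resize(im[195:280,240:390],None,fx=5,fy=5,interpolation=2)]))
print('post near',atz(s,372,237,120),'car grip top',atz(s,361,223,180),'stop',atz(s,262,257,120))
print('tri grip', tri([(s,360.5,223),(q,319.5,203)]),'px/mm',np.linalg.norm(atz(s,320,240,120)-atz(s,321,240,120)))
st=get_state();print(st['ee_rot'],st['tool_pos'])
w=snap('wrist');c,d=ray(w,320,240);print('wrist cam',c,d, 'in tool',st['ee_rot'].T@(c-st['tool_pos']),np.array(w['R'])@st['ee_rot'], w['K'][0])
# rail centreline profile
g=im.astype(int)
E
```

```text
post near [566.6 -67.  120. ] car grip top [591.  -38.5 180. ] stop [518.  172.9 120. ]
tri grip [590.7 -38.1 177.6] px/mm 2.1897130597777026
[[ 0.9  0.3  0. ]
 [ 0.3 -0.9 -0. ]
 [ 0.   0.  -1. ]] [ 176.  -521.1  253.3]
wrist cam [ 249.3 -496.7  373.8] [-0.3 -0.1 -0.9] in tool [  77.2    0.4 -120.5] [[ 0.   1.   0. ]
 [-1.   0.  -0.3]
 [-0.3 -0.   1. ]] [333.9   0.  319.4]
```

View pics/c.png

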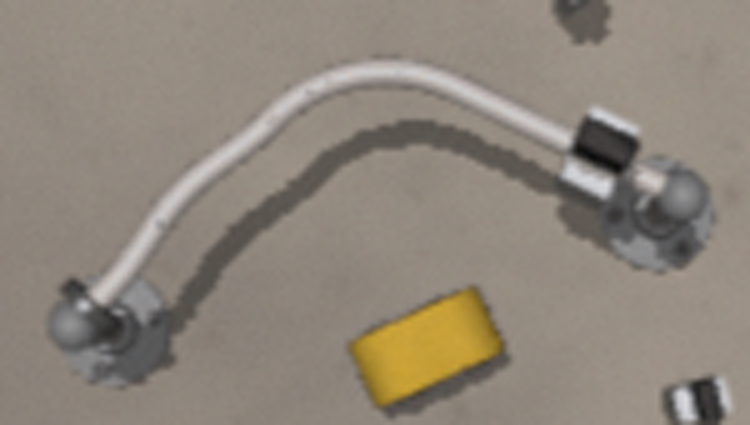

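The crop shows the whole rail: the carrier with its black grip at (605,143), the wandering far leg from (270,120) to (100,300), and the stop at about (85,300).

```bash
cat > rail.py <<'E'
from h import *
from scipy.optimize import least_squares
def model(p,n=400):
    ox,oy,a,b=p
    L=[]
    for x in np.linspace(-110,0,110,endpoint=False): L.append((x,-70.))
    for f in np.linspace(0,b,90,endpoint=False): L.append((70*np.sin(f),-70*np.cos(f)))
    for x in np.linspace(0,110,110): L.append((x*np.cos(b)+70*np.sin(b),x*np.sin(b)-70*np.cos(b)))
    L=np.array(L);R=np.array([[np.cos(a),-np.sin(a)],[np.sin(a),np.cos(a)]])
    return L@R.T+[ox,oy]
E
python3 - <<'E'
from rail import *
np.set_printoptions(precision=1,suppress=True,linewidth=150)
s=snap('top');im=s['color'].astype(int)
m=np.zeros((480,640),np.uint8);sub=im[195:280,240:390]
bg=np.median(sub.reshape(-1,3),axis=0);print(bg)
m[195:280,240:390]=((sub.min(2)>bg.min()+45)&(sub.max(2)-sub.min(2)<40))
n,lab,stt,_=cv2.connectedComponentsWithStats(m)
k=1+np.argmax(stt[1:,4]);print(stt[k])
v,u=np.nonzero(lab==k)
P=np.array([atz(s,a,b,120)[:2] for a,b in zip(u,v)])
post=np.array([566.6,-67]);stop=np.array([518,172.9])
from scipy.spatial import cKDTree
def f(p):
    M=model(p);d,_=cKDTree(M).query(P)
    return np.r_[np.clip(d,0,12),0.3*(M[0]-post),0.3*(M[-1]-stop)]
best=None
for a in np.linspace(0.8,2.2,8):
  for b in (1.0,1.2,1.35):
    o=post-np.array([[np.cos(a),-np.sin(a)],[np.sin(a),np.cos(a)]])@[-110,-70]
    r=least_squares(f,[*o,a,b],x_scale=[10,10,.1,.1],diff_step=1e-3)
    if best is None or r.cost<best.cost: best=r
p=best.x;print('fit',p[:2],p[2:].round(3),best.cost);np.save('p.npy',p)
M=model(p);print('ends',M[0],M[-1],'bend',M[110],M[200])
def loc(P,a): 
    d=P-p[:2];return np.c_[d@[np.cos(a),np.sin(a)],d@[-np.sin(a),np.cos(a)]]
Fr=loc(P,p[2]+p[3]);Nr=loc(P,p[2])
for nm,A in(('near',Nr[Nr[:,0]<0]),('far',Fr[Fr[:,0]>0])):
  for x in range(-100 if nm=='near' else 0,110,10):
    q=A[(abs(A[:,0]-x)<6)&(abs(A[:,1]+70)<20)]
    if len(q)>4: print(nm,x,q[:,1].mean()+70,q[:,1].std(),len(q))
print('grip along near',loc(np.array([[590.9,-38.3]]),p[2]))
a=p[2];st=get_state();print('tool rot x',st['ee_rot'][:,0],'joints',st['joint_positions'])
E
```

```text
[128. 138. 148.]
[259 208  95  47 253]
fit [557.5  56.7] [1.2 1.2] 637.0976385835045
ends [577.3 -72.2] [525.2 183. ] bend [621.6  28.5] [605.4 107.7]
near -60 0.4657089489939352 1.333919079270874 6
near -50 -0.010883623511787732 1.4109065628651694 12
near -40 -0.34100423736683183 1.411567555472203 12
near -30 -0.6720932180525523 1.4122448800923115 12
near -20 -0.7502577401661341 1.2369965178059794 11
near -10 -0.46630082886875357 1.3921324671145077 12
near 0 -0.5352045932010157 1.253526721614609 6
far 0 2.240403255534673 1.2787267286541326 6
far 10 1.2271752332597003 1.579976145089088 13
far 20 -0.17769588028485828 1.5577411435956732 11
far 30 -1.8996333678234265 1.6583793687414687 14
far 40 -3.0335466268376905 1.5482865976593119 12
far 50 -3.4819488463371897 1.6946660581155648 15
far 60 -2.801014034252148 1.24637931047654 11
far 70 -1.3392839722283156 1.9168339935461975 11
far 80 0.7867969287902952 1.483504389123656 12
far 90 2.2498060382034026 1.4826825131035142 12
far 100 2.9468394895915395 1.2760540930518953 12
grip along near [[-73.5 -68.8]]
tool rot x [ 0.9  0.3 -0. ] joints [-1.2  0.1  0.2  1.7 -0.   1.6]
```

```bash
python3 - <<'E'
from h import *
np.set_printoptions(precision=2,suppress=True,linewidth=150)
s=snap('top');q=snap('scene');st=get_state();T=st['tool_pos']
print(proj(s,T),proj(q,T), 'bottle', tri([(s,545,368),(q,557,188)]),tri([(s,603,396),(q,545,195)]))
R=st['ee_rot'];tgt=np.array([598,-30,275.]);print(R, 'delta tool',R.T@(tgt-T), 'heading',np.arctan2(R[1,0],R[0,0]), np.load('p.npy'))
E
```

```text
[616.92 445.13] [585.64 159.15] bottle [ 253.36 -456.23  162.4 ] [ 247.21 -556.9   130.3 ]
[[ 0.95  0.32 -0.  ]
 [ 0.32 -0.95 -0.  ]
 [-0.   -0.   -1.  ]] delta tool [ 556.95 -330.15  -21.73] heading 0.32582680790607516 [557.47  56.66   1.16   1.23]
```

>>> move_arm([
  [0,0,-3,0,0,0,8.5],
  [3.7,-2.2,0,0,0,0,8.5],
  [4,-2.4,0,0,0,0,8.5],
  [4,-2.4,0,0,0,0,8.5],
  [4,-2.4,0,0,0,0,8.5],
])

```text
t: 1.5
tool_pos: [295.4, -380.4, 283.4]
ee_rot: [[0.948, 0.319, 0.0], [0.319, -0.948, -0.0], [0.0, 0.0, -1.0]]
ft_force: [0.3, -0.5, -0.0]
width: 0.994
grasp_force: 0.0
```

>>> move_arm([
  [4,-2.4,0,0,0,0,8.5],
  [4,-2.4,0,0,0,0,8.5],
  [4,-2.4,0,0,0,0,8.5],
  [4,-2.4,0,0,0,0,8.5],
  [4,-2.4,0,0,0,0,8.5],
])

```text
t: 2.0
tool_pos: [446.7, -202.4, 283.5]
ee_rot: [[0.947, 0.32, 0.001], [0.32, -0.947, -0.0], [0.0, 0.001, -1.0]]
ft_force: [1.1, -1.2, 0.3]
width: 0.997
grasp_force: 0.0
```

>>> move_arm([
  [4,-2.4,0,0,0,0,8.5],
  [4,-2.4,0,0,0,0,8.5],
  [4,-2.4,0,0,0,0,8.5],
  [4,-2.4,0,0,0,0,8.5],
  [0,0,0,0,0,0,8.5],
])

```text
t: 2.5
tool_pos: [569.0, -58.0, 281.7]
ee_rot: [[0.946, 0.324, -0.001], [0.324, -0.946, 0.001], [-0.001, -0.001, -1.0]]
ft_force: [-0.4, 0.1, -0.8]
width: 0.993
grasp_force: 0.0
```

>>> move_arm([
  [0,0,0,0,0,-8,8.5],
  [0,0,0,0,0,-8,8.5],
  [0,0,0,0,0,-8,8.5],
  [0,0,0,0,0,-8,8.5],
  [0,0,0,0,0,-8,8.5],
])

```text
t: 3.0
tool_pos: [566.3, -62.4, 283.4]
ee_rot: [[0.515, 0.857, -0.0], [0.857, -0.515, -0.0], [-0.0, 0.0, -1.0]]
ft_force: [0.3, 0.1, 0.0]
width: 1.001
grasp_force: 0.0
```

>>> move_arm([
  [0,0,0,0,0,-8,8.5],
  [0,0,0,0,0,0,8.5],
])

```text
t: 3.2
tool_pos: [566.4, -62.4, 283.4]
ee_rot: [[0.395, 0.919, 0.0], [0.919, -0.395, -0.0], [-0.0, 0.0, -1.0]]
ft_force: [-0.4, -0.5, -0.2]
width: 0.998
grasp_force: 0.0
```

```bash
python3 - <<'E'
from h import *
s=snap('wrist','w1.png');np.save('w1.npy',s,allow_pickle=True)
for o in ['carrier','grip','end_stop']:
    print(o,[(np.round(r['box']).tolist(),round(r['conf'],2)) for r in recognise(o,'wrist')])
E
```

```text
carrier [([243.0, 239.0, 277.0, 284.0], 0.9), ([317.0, 165.0, 358.0, 220.0], 0.83), ([396.0, 126.0, 440.0, 148.0], 0.76)]
grip [([313.0, 164.0, 355.0, 215.0], 0.92), ([392.0, 122.0, 440.0, 148.0], 0.81), ([245.0, 240.0, 278.0, 286.0], 0.57)]
end_stop []
```

View pics/w1.png

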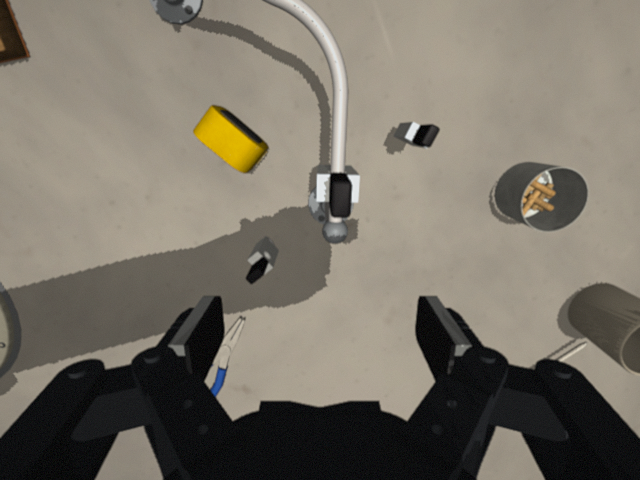

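The wrist view shows the carrier at (338,190), with its black grip centred near (341,195), the near post at (335,230), and the rail running up to the bend. The stop end is out of frame, so I'll go forward for a second view.

>>> move_arm([
  [3.5,-2,-2,0,0,0,8.5],
  [3.5,-2,-2,0,0,0,8.5],
  [0,0,0,0,0,0,8.5],
])

```text
t: 3.7
tool_pos: [557.5, 21.6, 326.2]
ee_rot: [[0.395, 0.919, 0.004], [0.919, -0.395, 0.001], [0.002, 0.003, -1.0]]
ft_force: [0.5, -0.6, 0.5]
width: 0.994
grasp_force: 0.0
```

```bash
python3 - <<'E'
from h import *
s=snap('wrist','w2.png');np.save('w2.npy',s,allow_pickle=True)
for o in ['carrier','grip','end_stop']:
    print(o,[(np.round(r['box']).tolist(),round(r['conf'],2)) for r in recognise(o,'wrist')])
E
```

```text
carrier [([287.0, 275.0, 315.0, 324.0], 0.89), ([418.0, 187.0, 458.0, 218.0], 0.86), ([352.0, 224.0, 388.0, 288.0], 0.73), ([338.0, 132.0, 382.0, 298.0], 0.53)]
grip [([413.0, 186.0, 456.0, 218.0], 0.93), ([349.0, 224.0, 392.0, 286.0], 0.75)]
end_stop [([194.0, 45.0, 221.0, 84.0], 0.77), ([225.0, 343.0, 282.0, 414.0], 0.47)]
```

View pics/w2.png

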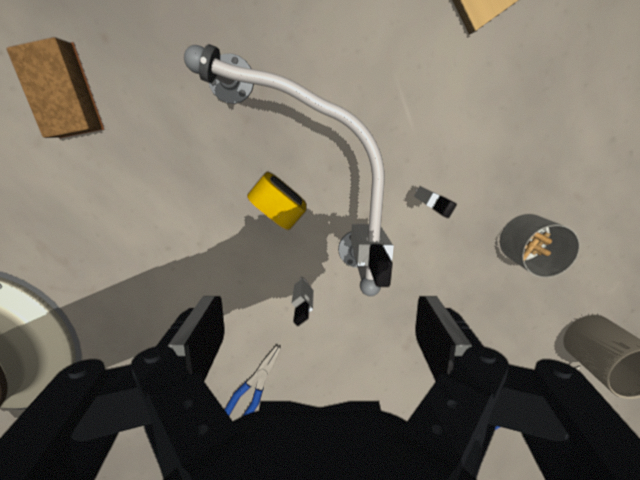

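This view shows the whole rail: the stop disc at (209,63), the far post ball at (197,58), and the carrier at (375,250) with the grip top near (380,268).

```bash
cat > fit.py <<'E'
from rail import *
from scipy.spatial import cKDTree
np.set_printoptions(precision=1,suppress=True,linewidth=150)
s=np.load('w2.npy',allow_pickle=True).item();w1=np.load('w1.npy',allow_pickle=True).item()
im=s['color'].astype(int)
p0=np.load('p.npy');poly=[]
mk=np.zeros((480,640),np.uint8)
pts=np.array([proj(s,[x,y,120]) for x,y in model(p0)]).astype(np.int32)
cv2.polylines(mk,[pts.reshape(-1,1,2)],False,1,36)
g=im.min(2);m=((g>150)&(mk>0)).astype(np.uint8)
m[:,:][218:]=0
n,lab,stt,_=cv2.connectedComponentsWithStats(m);k=1+np.argmax(stt[1:,4]);print('comp',stt[k])
v,u=np.nonzero(lab==k)
P=np.array([atz(s,a,b,120)[:2] for a,b in zip(u,v)])
post=atz(s,370,287,120)[:2];postf=atz(s,196,58,120)[:2];stop=atz(s,211,64,120)[:2]
print('balls',post,postf,'stop',stop)
def loc(P,p,a):
    d=P-p[:2];return np.c_[d@[np.cos(a),np.sin(a)],d@[-np.sin(a),np.cos(a)]]
def f(p):
    N=loc(P,p,p[2]);F=loc(P,p,p[2]+p[3])
    r=np.where(N[:,0]<0,N[:,1]+70,np.where(F[:,0]<0,np.hypot(*N.T)-70,0.3*(F[:,1]+70)))
    M=model(p);end=loc(postf[None],p,p[2]+p[3])[0]-[125,-70];st=loc(post[None],p,p[2])[0]-[-110,-70]
    return np.r_[r/10,end*[.5,2],st*[.5,.5]]
r=least_squares(f,p0,x_scale=[10,10,.1,.1]);p=r.x;np.save('p2.npy',p);print('fit',p[:2],p[2:].round(4),'res ends',r.fun[-4:])
N=loc(P,p,p[2]);F=loc(P,p,p[2]+p[3])
xs=np.arange(-5,106,5.)
for x in range(-50,0,10):
    q=N[abs(N[:,0]-x)<4];print('near',x,q[:,1].mean()+70,q[:,1].std())
th=np.arctan2(N[:,0],-N[:,1])
for t in np.arange(.1,p[3],.2):
    q=N[(abs(th-t)<.06)&(F[:,0]<0)];print('arc',round(t,1),np.hypot(*q.T).mean()-70,np.hypot(*q.T).std())
off=[]
for x in xs:
    q=F[(abs(F[:,0]-x)<3)&(abs(F[:,1]+70)<20)&(N[:,0]>0)];off.append((q[:,1].max()+q[:,1].min())/2+70); print('far',x,q[:,1].mean()+70,off[-1],q[:,1].std())
print('stop loc',loc(stop[None],p,p[2]+p[3]))
E
python3 fit.py; python3 - <<'E'
from h import *
np.set_printoptions(precision=1,suppress=True)
s=np.load('w2.npy',allow_pickle=True).item();w1=np.load('w1.npy',allow_pickle=True).item();t=snap('top')
for n,w,(a,b,c,d) in(('w1',w1,(160,225,310,365)),('w2',s,(220,295,340,400))):
    g=w['color'].max(2)[a:b,c:d]; m=(g<35).astype(np.uint8);k,l,st,ce=cv2.connectedComponentsWithStats(m)
    i=1+np.argmax(st[1:,4]);print(n,st[i]+[c,a,0,0,0],ce[i]+[c,a])
print(get_state()['tool_pos'])
E
```

```text
comp [ 212   60  172  158 2658]
balls [574.6 -78.3] [512.4 190.4] stop [522.2 181. ]
fit [558.4  53.5] [1.1 1.3] res ends [ 0.8  0.5 -1.1 -0.4]
near -50 nan nan
near -40 nan nan
near -30 -0.2908045381505957 2.672121493755295
near -20 -0.3360852283052367 2.736679480695978
near -10 -0.1620140888047814 2.8025119217208454
arc 0.1 0.049743679970788435 2.8212275879559394
arc 0.3 -0.06127251885435214 2.657721565235846
arc 0.5 -0.26195936554060495 2.6911239341763933
arc 0.7 -0.4227383196916321 2.5937042563666433
arc 0.9 -0.31065312729514005 2.6417255682463634
arc 1.1 -0.3740920170940143 2.6205336500535426
far -5.0 0.6062027489403903 0.6651244135396439 2.693163939521387
far 0.0 0.2098520194182214 0.21090727354390992 2.5871440221162176
far 5.0 0.17559659172498243 0.1610737598382741 2.6200057561621173
far 10.0 -0.24756591305715858 -0.23579462184426347 2.6938801972071285
far 15.0 -0.8281718458998881 -0.883788651059092 2.697772528239285
far 20.0 -1.7157009249637838 -1.782405609937669 2.704217088714324
far 25.0 -2.6593086548965346 -2.676766889194397 2.7298496180473952
far 30.0 -3.549541733732923 -
[... 762 characters left out ...]
206
far 90.0 -0.6501626579121336 -0.5285592680489231 2.6290652610532494
far 95.0 -0.1817877595388211 -0.2332978913822501 2.6626958692827207
far 100.0 0.05583159947703109 0.10653079355219575 2.59440731367208
far 105.0 0.14971469861951903 0.1987616091568043 2.583692186314563
stop loc [[112.9 -69.4]]
w1 [329 174  22  43 313] [337.9 190.2]
w2 [369 244  22  42 605] [378.9 263. ]
[557.6  17.4 322.5]fit.py:28: RuntimeWarning: Mean of empty slice.
  q=N[abs(N[:,0]-x)<4];print('near',x,q[:,1].mean()+70,q[:,1].std())
  ret = ret.dtype.type(ret / rcount)
  ret = _var(a, axis=axis, dtype=dtype, out=out, ddof=ddof,
  arrmean = um.true_divide(arrmean, div, out=arrmean,
  ret = ret.dtype.type(ret / rcount)
```

```bash
python3 - <<'E'
from rail import *
np.set_printoptions(precision=2,suppress=True)
p=np.load('p2.npy');print(p)
W=[(np.load('w1.npy',allow_pickle=True).item(),(329,174,351,217)),(np.load('w2.npy',allow_pickle=True).item(),(369,244,391,286))]
a=p[2];u=np.array([np.cos(a),np.sin(a)]);n=np.array([-u[1],u[0]])
def res(q,h=None):
    o=p[:2]+q[0]*u+q[1]*n;r=[]
    C=[[*(o+i*13*u+j*7*n),z] for i in(-1,1) for j in(-1,1) for z in(q[2]-47,q[2])]
    for w,b in W:
        pr=np.array([proj(w,c) for c in C]);r+=[*(pr.min(0)-b[:2]),*(pr.max(0)-b[2:])]
    return np.array(r)
r=least_squares(res,[-70,-70,183]);print(r.x,r.fun)
o=p[:2]+r.x[0]*u+r.x[1]*n;print('grip',o,'bore',p[:2]+r.x[0]*u-70*n)
st=get_state();R=st['ee_rot'];print(st['tool_pos'],'delta tool to z168',R.T@(np.r_[o,168]-st['tool_pos']),'heading err deg',np.degrees(a-np.arctan2(R[1,0],R[0,0])))
E
```

```text
[558.38  53.45   1.13   1.27]
[-71.81 -70.81 173.34] [-0.24 -0.68  1.43  2.06 -2.7  -2.24  0.71  0.13]
grip [591.87 -41.68] bore [591.13 -41.33]
[557.58  17.44 322.51] delta tool to z168 [-40.52  55.1  154.49] heading err deg -1.7836941559881718
```

```bash
python3 - <<'E'
from h import *
s=snap('wrist');a=np.load('w2.npy',allow_pickle=True).item()
print(-np.array(a['R']).T@a['t'],-np.array(s['R']).T@s['t'])
np.save('w2.npy',s,allow_pickle=True)
g=s['color'].max(2)[205:295,340:400]; m=(g<35).astype(np.uint8);k,l,st,ce=cv2.connectedComponentsWithStats(m)
i=1+np.argmax(st[1:,4]);print(st[i]+[340,205,0,0,0],ce[i]+[340,205])
bl=s['color'][30:90,170:250].max(2);m=(bl<60).astype(np.uint8);k,l,st,ce=cv2.connectedComponentsWithStats(m);print([(x+[170,30,0,0,0],c) for x,c in zip(st[1:],ce[1:]) if x[4]>20])
cv2.imwrite('pics/w3.png',np.hstack([cv2.resize(s['color'][30:100,170:260],None,fx=4,fy=4),cv2.resize(s['color'][225:295,340:430],None,fx=4,fy=4)]))
E
python3 fit.py 2>/dev/null | grep -v near
```

```text
[587.52833337  92.12248257 446.92281735] [588.40536454  88.10994354 442.95554939]
[369 241  22  42 669] [379.02391629 260.67264574]
[(array([195,  38,  36,  41, 350]), array([40.46857143, 32.29714286])), (array([224,  77,  13,   8,  33]), array([61.15151515, 51.6969697 ]))]
comp [ 209   53  175  165 2836]
balls [573.6 -80.8] [512.8 185. ] stop [522.5 175.7]
fit [558.6  53.1] [1.1 1.3] res ends [-1.8  1.7 -1.9 -1. ]
arc 0.1 -0.17164228749244614 2.7768949517991555
arc 0.3 -0.40502566831338527 2.638073206034335
arc 0.5 -0.3601243914305883 2.6597942311989726
arc 0.7 -0.35973409616769914 2.732599014722785
arc 0.9 -0.24087269605172423 2.6741139128581315
arc 1.1 -0.0681688886228784 2.639254170178473
arc 1.3 0.2294244972266739 2.6755701358517276
far -5.0 0.2618508694580157 0.25061334795861967 2.7003595584018996
far 0.0 -0.18024299262756927 -0.10131475843732574 2.624347023931608
far 5.0 -0.631286640523598 -0.5755255746289549 2.678686612185792
far 10.0 -1.1694556853669411 -1.1770033131888624 2.7191851869736303
far 15.0 -1.8779774396268891 -2.061649396072596 2.686661675783757
far 20.0 -2.831052
[... 498 characters left out ...]
70292532404
far 60.0 -7.095938770696733 -7.084005174728617 2.618632786265025
far 65.0 -6.655387935807994 -6.771736927860061 2.6112129071999917
far 70.0 -6.019830177805105 -5.938683741393547 2.639635777125162
far 75.0 -5.115599911438068 -5.2403331869691385 2.6554735536636227
far 80.0 -5.2220327396923665 -5.790170518281357 3.0545760418608605
far 85.0 -5.893692643170553 -6.365834250614256 4.1294054307497765
far 90.0 -3.6885047420696395 -6.200881167081093 3.380724480993134
far 95.0 -2.750793036557539 -2.702888389736998 2.559086412857897
far 100.0 -2.659175037048257 -2.6618946585242327 2.6155157113334933
far 105.0 -2.8900365949862845 -2.8638019836702853 2.6000705038827654
stop loc [[107.9 -68.5]]
```

View pics/w3.png

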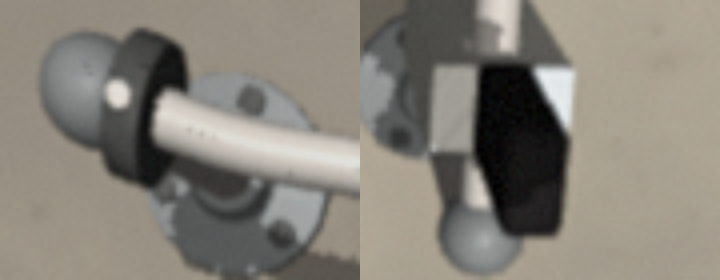

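```bash
cat > fit2.py <<'E'
from rail import *
np.set_printoptions(precision=2,suppress=True,linewidth=150)
W2=np.load('w2.npy',allow_pickle=True).item();W1=np.load('w1.npy',allow_pickle=True).item()
def loc(P,p,a):
    d=P-p[:2];return np.c_[d@[np.cos(a),np.sin(a)],d@[-np.sin(a),np.cos(a)]]
p0=np.load('p2.npy')
def pix(s,vmin,vmax,thr=178):
    mk=np.zeros((480,640),np.uint8)
    pts=np.array([proj(s,[x,y,120]) for x,y in model(p0)]).astype(np.int32)
    cv2.polylines(mk,[pts.reshape(-1,1,2)],False,1,34)
    m=((s['color'].min(2)>thr)&(mk>0)).astype(np.uint8);m[vmax:]=0;m[:vmin]=0
    n,lab,stt,_=cv2.connectedComponentsWithStats(m);k=1+np.argmax(stt[1:,4]);v,u=np.nonzero(lab==k)
    return np.array([atz(s,a,b,120)[:2] for a,b in zip(u,v)])
P=pix(W2,0,218);Q=pix(W1,0,158)
bn=atz(W2,370,283,120)[:2];bf=atz(W2,192,52,120)[:2];stop=atz(W2,210.3,56.8,120)[:2];bn1=atz(W1,335,231,120)[:2]
print('balls',bn,bn1,bf,'stop',stop)
def dist(P,p):
    N=loc(P,p,p[2]);F=loc(P,p,p[2]+p[3])
    return np.where(N[:,0]<0,N[:,1]+70,np.where(F[:,0]<0,np.hypot(*N.T)-70,F[:,1]+70-p[4]*np.sin(np.pi*F[:,0]/110)**2))
def f(p):
    return np.r_[dist(P,p)/15,(loc(bn[None],p,p[2])[0]-[-110,-70])*[1,.5],(loc(bf[None],p,p[2]+p[3])[0]-[125,-70])*.7,(loc(stop[None],p,p[2]+p[3])[0]-[110,-70])]
r=least_squares(f,[*p0[:4],-5.],x_scale=[10,10,.1,.1,1],loss='soft_l1');p=r.x;np.save('p3.npy',p);print('fit',p,'ends',r.fun[-6:])
F=loc(P,p,p[2]+p[3]);d=dist(P,p);print([round(d[(abs(F[:,0]-x)<4)].mean(),1) for x in range(-100,108,8) if (abs(F[:,0]-x)<4).any()])
d=dist(Q,p);N=loc(Q,p,p[2]);print('w1 near-leg mean off',d[N[:,0]<0].mean(),d[N[:,0]>20].mean(),len(d))
a=p[2];u=np.array([np.cos(a),np.sin(a)]);n=np.array([-u[1],u[0]])
def res(q):
    o=p[:2]+q[0]*u+q[1]*n;r=[]
    C=[[*(o+i*13*u+j*7*n),z] for i in(-1,1) for j in(-1,1) for z in(q[2]-47,q[2])]
    for w,b in ((W2,(369,241,391,283)),(W1,(329,174,351,217))):
        pr=np.array([proj(w,c) for c in C]);r+=[*(pr.min(0)-b[:2]),*(pr.max(0)-b[2:])]
    return np.array(r)
r=least_squares(res,[-70,-70,183]);print('grip',r.x,r.fun);print(p[:2]+r.x[0]*u+r.x[1]*n)
E
python3 fit2.py
```

```text
balls [575.28 -76.37] [575.35 -76.33] [511.94 190.5 ] stop [524.67 180.89]
fit [558.41  53.88   1.13   1.27  -6.04] ends [-0.56 -0.45  0.94  0.2   0.47 -1.19]
[np.float64(-3.5), np.float64(-1.0), np.float64(0.9), np.float64(-0.2), np.float64(-0.3), np.float64(-0.3), np.float64(-0.3), np.float64(-0.4), np.float64(-0.3), np.float64(-0.2), np.float64(-0.2), np.float64(0.1), np.float64(-0.0), np.float64(-0.3), np.float64(-0.4), np.float64(-0.6), np.float64(-0.4), np.float64(-0.2), np.float64(-0.0), np.float64(0.5), np.float64(0.7), np.float64(0.7), np.float64(0.4), np.float64(-0.1)]
w1 near-leg mean off -0.03715162971067438 0.2757186712496678 1529
grip [-72.35 -71.23 172.14] [-2.83 -2.39  0.65  0.28 -0.13 -0.56  1.5   1.98]
[591.9  -41.97]
```

```bash
cat >> fit2.py <<'E'
r=least_squares(lambda q:res([*q,183.5]),[-70,-70]);print('fixed z',r.x,r.fun)
r2=least_squares(lambda q:res([q[0],-70.2,183.5]),[-70]);print('fixed',r2.x,r2.fun)
st=get_state();R=st['ee_rot'];T=st['tool_pos'];o=p[:2]+r2.x[0]*u-70.2*n
print('go',o,R.T@(np.r_[o,168]-T),'turn about tool z',-np.degrees(a-np.arctan2(R[1,0],R[0,0])),st['t'])
E
python3 fit2.py|tail -4
```

```text
[591.9  -41.97]
fixed z [-69.24 -69.76] [-2.56 -1.82  2.05  2.76 -1.39 -2.78  1.2   1.77]
fixed [-69.25] [-2.12 -1.79  2.58  2.8  -0.85 -2.74  1.87  1.82]
go [592.29 -38.73] [-37.53  54.31 154.45] turn about tool z 1.8569685219817769 4.0
```

>>> move_arm([
  [-1.9,2.7,3,0,0,0,5],
  [-1.85,2.73,3,0,0,0,5],
  [0,0,4,0,0,1.86,5],
  [0,0,0,0,0,0,5],
  [0,0,0,0,0,0,5],
])

```text
t: 4.5
tool_pos: [592.1, -38.2, 223.6]
ee_rot: [[0.426, 0.905, -0.001], [0.905, -0.426, 0.0], [-0.0, -0.001, -1.0]]
ft_force: [0.5, 0.2, 0.4]
width: 0.587
grasp_force: 0.0
```

```bash
sed -n '1,3p' fit2.py > /dev/null; python3 - <<'E'
from h import *
np.set_printoptions(precision=2,suppress=True)
s=snap('wrist','w4.png');st=get_state();R=st['ee_rot'];print(st['tool_pos'],np.arctan2(R[1,0],R[0,0]),st['width'])
g=s['color'].max(2)[200:420,240:400]; m=(g<35).astype(np.uint8)
cv2.imwrite('pics/w4c.png',cv2.resize(s['color'][140:400,180:460],None,fx=2,fy=2))
for z in(141,162,183.5):
  a=1.13;u=np.array([np.cos(a),np.sin(a)]);n=np.array([-u[1],u[0]]);o=np.array([592.29,-38.73]);print(z,[proj(s,[*(o+i*13*u+j*7*n),z]).round(0) for i in(-1,1) for j in(-1,1)])
E
```

```text
[592.81 -37.88 225.4 ] 1.1313828672502544 0.5840776273975586
141 [array([331., 272.]), array([310., 272.]), array([331., 235.]), array([309., 235.])]
162 [array([332., 287.]), array([309., 287.]), array([332., 246.]), array([308., 246.])]
183.5 [array([333., 305.]), array([307., 305.]), array([334., 260.]), array([307., 260.])]
```

View pics/w4c.png

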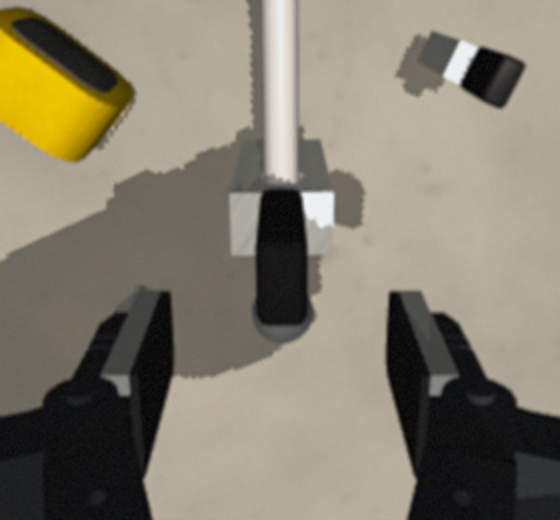

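The crop shows the grip centred between the pads, at x about 282 and y 190–325 in the crop. This matches the prediction within 1 mm, so I'll descend.

>>> move_arm([
  [0,0,2.9,0,0,0,5],
  [0,0,2.85,0,0,0,4],
  [0,0,0,0,0,0,3],
  [0,0,0,0,0,0,2.4],
])

```text
t: 4.95
tool_pos: [593.2, -37.4, 168.5]
ee_rot: [[0.425, 0.905, 0.002], [0.905, -0.425, -0.0], [0.001, 0.002, -1.0]]
ft_force: [-0.4, -0.1, 0.8]
width: 0.286
grasp_force: 0.0
```

>>> move_arm([
  [0,0,0,0,0,0,1.8],
  [0,0,0,0,0,0,1.2],
  [0,0,0,0,0,0,1],
  [0,0,0,0,0,0,0.8],
])

```text
t: 5.35
tool_pos: [593.2, -37.5, 168.7]
ee_rot: [[0.425, 0.905, 0.003], [0.905, -0.425, 0.0], [0.002, 0.003, -1.0]]
ft_force: [-3.2, 0.8, 7.0]
width: 0.159
grasp_force: 58.3
```

>>> move_arm([
  [0,0,-0.1,0,0,0,0.8],
  [0,0,0,0,0,0,0.8],
])

```text
t: 5.55
tool_pos: [593.3, -37.5, 168.8]
ee_rot: [[0.425, 0.905, 0.003], [0.905, -0.425, 0.0], [0.001, 0.002, -1.0]]
ft_force: [-0.0, 1.8, 7.9]
width: 0.153
grasp_force: 59.3
```

>>> move_arm([
  [0,0,-0.1,0,0,0,0.8],
  [0,0,0,0,0,0,0.8],
])

```text
t: 5.75
tool_pos: [593.1, -37.6, 168.8]
ee_rot: [[0.426, 0.905, 0.002], [0.905, -0.426, 0.0], [0.001, 0.001, -1.0]]
ft_force: [0.6, 1.8, 6.0]
width: 0.153
grasp_force: 59.1
```

>>> move_arm([
  [0,0,-0.1,0,0,0,0.8],
  [0,0,0,0,0,0,0.8],
  [0,0,0,0,0,0,0.8],
  [0,0,0,0,0,0,0.8],
])

```text
t: 6.15
tool_pos: [592.7, -37.8, 168.8]
ee_rot: [[0.426, 0.905, 0.0], [0.905, -0.426, -0.0], [0.0, 0.0, -1.0]]
ft_force: [0.9, -0.0, 1.3]
width: 0.154
grasp_force: 58.9
```

```bash
python3 - <<'E'
from h import *
np.set_printoptions(precision=3,suppress=True)
st=get_state()
for k in ('t','tool_pos','ft_force','torque','joint_positions','joint_efforts'):print(k,st[k])
E
```

```text
t 6.15
tool_pos [592.716 -37.814 168.837]
ft_force [ 0.882 -0.024  1.302]
torque [ 0.104 -0.302 -0.051]
joint_positions [-0.064  0.177  0.112  1.506 -0.     1.947]
joint_efforts [ -0.326 -57.1    45.599   0.532  -0.168   0.002]
```

>>> move_arm([
  [0,0,-0.12,0,0,0,0.8],
  [0.2,0,0,0,0,0,0.8],
  [0.4,0,0,0,0,0,0.8],
  [0.6,0,0,0,0,0,0.8],
  [0.6,0,0,0,0,0,0.8],
])

```text
t: 6.65
tool_pos: [600.4, -20.9, 169.7]
ee_rot: [[0.426, 0.905, -0.0], [0.905, -0.426, 0.0], [-0.0, -0.0, -1.0]]
ft_force: [0.1, 0.4, -3.8]
width: 0.158
grasp_force: 58.3
```

```bash
cat > plan.py <<'E'
import sys
from h import *
p=np.load('p3.npy');a,b,A=p[2],p[3],p[4];T=70*b
def path(s):  # s: arc length from bend start -> x,y,heading
    if s<0: L=np.array([s,-70]);h=0
    elif s<T: f=s/70;L=70*np.array([np.sin(f),-np.cos(f)]);h=f
    else:
        x=s-T;y=-70+A*np.sin(np.pi*x/110)**2;h=b+np.arctan(A*np.pi/110*np.sin(2*np.pi*x/110))
        L=np.array([x*np.cos(b)-y*np.sin(b),x*np.sin(b)+y*np.cos(b)])
    R=np.array([[np.cos(a),-np.sin(a)],[np.sin(a),np.cos(a)]]);return np.r_[p[:2]+R@L,a+h]
if __name__=='__main__':
    np.set_printoptions(precision=2,suppress=True)
    st=get_state();R=st['ee_rot'];X=st['tool_pos'];S=np.linspace(-90,T+110,3000);Q=np.array([path(s) for s in S])
    i=np.argmin(np.hypot(*(Q[:,:2]-X[:2]).T));h=np.arctan2(R[1,0],R[0,0]);F=st['ft_force']
    q=Q[i];lat=-(X[:2]-q[:2])@[-np.sin(h),np.cos(h)]
    print('t',st['t'],'s',S[i],'of',T,T+99,'lat(tool y)',lat,'z',X[2],'head err deg',np.degrees(h-q[2]),'F tool',R.T@F,'torque tool',R.T@st['torque'])
    step=float(sys.argv[1]);n=int(sys.argv[2]);c=path(S[i])
    for k in range(n):
        d=path(S[i]+step*(k+1));D=d[:2]-c[:2];ch,sh=np.cos(c[2]),np.sin(c[2])
        print([round((D@[ch,sh])/10,2),round(-(D@[-sh,ch])/10,2),round(-np.degrees(d[2]-c[2]),2)],end=' ');c=d
    print()
E
python3 plan.py 6 15
```

```text
t 6.65 s -49.699404668078095 of 89.14230957041575 188.14230957041576 lat(tool y) -0.049992868493767065 z 169.70926376630368 head err deg 0.09626971380784066 F tool [ 0.37 -0.1   3.77] torque tool [ 0.03  0.02 -0.03]
[np.float64(0.6), np.float64(-0.0), np.float64(-0.0)] [np.float64(0.6), np.float64(-0.0), np.float64(-0.0)] [np.float64(0.6), np.float64(-0.0), np.float64(-0.0)] [np.float64(0.6), np.float64(0.0), np.float64(-0.0)] [np.float64(0.6), np.float64(-0.0), np.float64(-0.0)] [np.float64(0.6), np.float64(-0.0), np.float64(-0.0)] [np.float64(0.6), np.float64(-0.0), np.float64(-0.0)] [np.float64(0.6), np.float64(-0.0), np.float64(-0.0)] [np.float64(0.6), np.float64(-0.01), np.float64(-3.52)] [np.float64(0.6), np.float64(-0.03), np.float64(-4.91)] [np.float64(0.6), np.float64(-0.03), np.float64(-4.91)] [np.float64(0.6), np.float64(-0.03), np.float64(-4.91)] [np.float64(0.6), np.float64(-0.03), np.float64(-4.91)] [np.float64(0.6), np.float64(-0.03), np.float64(-4.91)] [np.float64(0.6), np.float64(-0.03), np.float64(-4.91)]
```

>>> move_arm([
  [0.8,0,0,0,0,0,0.8],
  [0.8,0,0,0,0,0,0.8],
  [0.8,0,0,0,0,0,0.8],
  [0.8,0,0,0,0,0,0.8],
  [0,0,0,0,0,0,0.8],
])

```text
t: 7.15
tool_pos: [614.3, 8.6, 169.8]
ee_rot: [[0.425, 0.905, -0.0], [0.905, -0.425, 0.0], [0.0, -0.0, -1.0]]
ft_force: [0.2, -0.1, -2.5]
width: 0.155
grasp_force: 58.5
```

```bash
python3 plan.py 5 8
```

```text
t 7.15 s -17.111841935567085 of 89.14230957041575 188.14230957041576 lat(tool y) -0.12387112839197872 z 169.80576633375958 head err deg 0.15740056199652075 F tool [0.03 0.2  2.55] torque tool [ 0.05  0.01 -0.06]
[np.float64(0.5), np.float64(0.0), np.float64(-0.0)] [np.float64(0.5), np.float64(0.0), np.float64(-0.0)] [np.float64(0.5), np.float64(0.0), np.float64(-0.0)] [np.float64(0.5), np.float64(-0.01), np.float64(-2.36)] [np.float64(0.5), np.float64(-0.02), np.float64(-4.09)] [np.float64(0.5), np.float64(-0.02), np.float64(-4.09)] [np.float64(0.5), np.float64(-0.02), np.float64(-4.09)] [np.float64(0.5), np.float64(-0.02), np.float64(-4.09)]
```

>>> move_arm([
  [0.5,0,0,0,0,0,0.8],
  [0.5,0,0,0,0,0,0.8],
  [0.5,0,0,0,0,0,0.8],
  [0.5,-0.01,0,0,0,-2.36,0.8],
  [0,0,0,0,0,0,0.8],
])

```text
t: 7.65
tool_pos: [622.6, 26.2, 169.9]
ee_rot: [[0.387, 0.922, -0.0], [0.922, -0.387, 0.0], [0.0, -0.0, -1.0]]
ft_force: [-0.1, 0.8, -3.0]
width: 0.157
grasp_force: 58.6
```

>>> move_arm([
  [0.5,-0.02,0,0,0,-4.09,0.8],
  [0.5,-0.02,0,0,0,-4.09,0.8],
  [0.5,-0.02,0,0,0,-4.09,0.8],
  [0,0,0,0,0,0,0.8],
])

```text
t: 8.05
tool_pos: [626.6, 40.4, 170.0]
ee_rot: [[0.183, 0.983, -0.0], [0.983, -0.183, 0.0], [0.0, -0.0, -1.0]]
ft_force: [-0.1, -0.3, -3.7]
width: 0.157
grasp_force: 58.5
```

```bash
python3 plan.py 5 5
```

```text
t 8.05 s 17.211153131811386 of 89.14230957041575 188.14230957041576 lat(tool y) -0.4543856235930979 z 169.95797876827083 head err deg 0.6668744199621599 F tool [-0.3  -0.07  3.74] torque tool [0.01 0.01 0.  ]
[np.float64(0.5), np.float64(-0.02), np.float64(-4.09)] [np.float64(0.5), np.float64(-0.02), np.float64(-4.09)] [np.float64(0.5), np.float64(-0.02), np.float64(-4.09)] [np.float64(0.5), np.float64(-0.02), np.float64(-4.09)] [np.float64(0.5), np.float64(-0.02), np.float64(-4.09)]
```

>>> move_arm([
  [0.5,0.01,0,0,0,-3.6,0.8],
  [0.5,-0.01,0,0,0,-4.0,0.8],
  [0.5,-0.02,0,0,0,-4.09,0.8],
  [0.5,-0.02,0,0,0,-4.09,0.8],
  [0,0,0,0,0,0,0.8],
])

```text
t: 8.55
tool_pos: [627.8, 60.0, 170.0]
ee_rot: [[-0.09, 0.996, -0.0], [0.996, 0.09, -0.0], [-0.0, -0.0, -1.0]]
ft_force: [0.2, 0.9, -3.2]
width: 0.157
grasp_force: 58.5
```

```bash
python3 plan.py 5 1
```

```text
t 8.55 s 37.072212075294416 of 89.14230957041575 188.14230957041576 lat(tool y) -0.3746557790457781 z 169.9762716322927 head err deg 0.09681769476810291 F tool [0.84 0.24 3.2 ] torque tool [ 0.01  0.03 -0.01]
[np.float64(0.5), np.float64(-0.02), np.float64(-4.09)]
```

>>> move_arm([
  [0.5,0.01,0,0,0,-4.09,0.8],
  [0.5,-0.01,0,0,0,-4.09,0.8],
  [0.5,-0.02,0,0,0,-4.09,0.8],
  [0.5,-0.02,0,0,0,-4.09,0.8],
  [0,0,0,0,0,0,0.8],
])

```text
t: 9.05
tool_pos: [623.4, 79.3, 170.0]
ee_rot: [[-0.366, 0.931, -0.0], [0.931, 0.366, -0.0], [-0.0, -0.0, -1.0]]
ft_force: [-0.1, -0.1, -2.7]
width: 0.156
grasp_force: 58.5
```

>>> move_arm([
  [0.5,0,0,0,0,-4.09,0.8],
  [0.5,-0.01,0,0,0,-4.09,0.8],
  [0.5,-0.02,0,0,0,-4.09,0.8],
  [0.5,-0.02,0,0,0,-4.09,0.8],
  [0,0,0,0,0,0,0.8],
])

```text
t: 9.55
tool_pos: [613.7, 96.6, 170.1]
ee_rot: [[-0.613, 0.79, 0.0], [0.79, 0.613, -0.0], [-0.0, -0.0, -1.0]]
ft_force: [-0.2, -0.2, -3.2]
width: 0.154
grasp_force: 58.6
```

```bash
python3 plan.py 6 12
```

```text
t 9.55 s 76.98715577724579 of 89.14230957041575 188.14230957041576 lat(tool y) -0.11704416340239919 z 170.10402050571236 head err deg 0.047124530543643475 F tool [ 0.   -0.31  3.23] torque tool [0.02 0.04 0.02]
[np.float64(0.6), np.float64(-0.03), np.float64(-4.91)] [np.float64(0.6), np.float64(-0.03), np.float64(-4.91)] [np.float64(0.6), np.float64(0.02), np.float64(3.11)] [np.float64(0.6), np.float64(0.02), np.float64(2.93)] [np.float64(0.6), np.float64(0.01), np.float64(2.2)] [np.float64(0.61), np.float64(0.01), np.float64(1.22)] [np.float64(0.61), np.float64(0.0), np.float64(0.12)] [np.float64(0.61), np.float64(-0.0), np.float64(-0.99)] [np.float64(0.61), np.float64(-0.01), np.float64(-2.0)] [np.float64(0.6), np.float64(-0.01), np.float64(-2.8)] [np.float64(0.6), np.float64(-0.02), np.float64(-3.27)] [np.float64(0.6), np.float64(-0.02), np.float64(-3.35)]
```

>>> move_arm([
  [0.6,-0.02,0,0,0,-4.91,0.8],
  [0.6,-0.03,0,0,0,-4.91,0.8],
  [0.6,0.02,0,0,0,3.1,0.8],
  [0,0,0,0,0,0,0.8],
])

```text
t: 9.95
tool_pos: [601.3, 109.6, 170.1]
ee_rot: [[-0.699, 0.715, 0.0], [0.715, 0.699, -0.0], [-0.0, 0.0, -1.0]]
ft_force: [-0.4, 0.7, -4.3]
width: 0.159
grasp_force: 58.5
```

```bash
python3 plan.py 6 5
```

```text
t 9.95 s 95.01636947836874 of 89.14230957041575 188.14230957041576 lat(tool y) -0.09806523391192334 z 170.12773806192496 head err deg -0.06672130195006237 F tool [0.81 0.18 4.28] torque tool [-0.02  0.02  0.01]
[np.float64(0.6), np.float64(0.02), np.float64(2.93)] [np.float64(0.6), np.float64(0.01), np.float64(2.19)] [np.float64(0.61), np.float64(0.01), np.float64(1.22)] [np.float64(0.61), np.float64(0.0), np.float64(0.12)] [np.float64(0.61), np.float64(-0.0), np.float64(-0.99)]
```

>>> move_arm([
  [0.6,0.02,0,0,0,2.93,0.8],
  [0.6,0.02,0,0,0,2.2,0.8],
  [0.6,0.01,0,0,0,1.2,0.8],
  [0.6,0,0,0,0,0.1,0.8],
  [0,0,0,0,0,0,0.8],
])

```text
t: 10.45
tool_pos: [585.8, 128.5, 170.1]
ee_rot: [[-0.619, 0.785, 0.0], [0.785, 0.619, 0.0], [0.0, 0.0, -1.0]]
ft_force: [0.4, 0.4, -3.7]
width: 0.155
grasp_force: 58.4
```

```bash
python3 plan.py 6 6
```

```text
t 10.45 s 119.21600925902041 of 89.14230957041575 188.14230957041576 lat(tool y) 0.1407286995263425 z 170.09083779338235 head err deg 0.2751035026858362 F tool [0.09 0.54 3.68] torque tool [-0.01 -0.01 -0.01]
[np.float64(0.61), np.float64(-0.0), np.float64(-1.03)] [np.float64(0.61), np.float64(-0.01), np.float64(-2.03)] [np.float64(0.6), np.float64(-0.01), np.float64(-2.82)] [np.float64(0.6), np.float64(-0.02), np.float64(-3.28)] [np.float64(0.6), np.float64(-0.02), np.float64(-3.35)] [np.float64(0.6), np.float64(-0.02), np.float64(-3.0)]
```

>>> move_arm([
  [0.6,-0.01,0,0,0,-1.0,0.8],
  [0.6,-0.02,0,0,0,-2.0,0.8],
  [0.6,-0.02,0,0,0,-2.8,0.8],
  [0.6,-0.02,0,0,0,-3.2,0.8],
  [0,0,0,0,0,0,0.8],
])

```text
t: 10.95
tool_pos: [569.3, 146.5, 170.1]
ee_rot: [[-0.736, 0.677, -0.0], [0.677, 0.736, 0.0], [0.0, 0.0, -1.0]]
ft_force: [-0.5, -0.0, -4.0]
width: 0.16
grasp_force: 58.4
```

```bash
python3 plan.py 6 6
```

```text
t 10.95 s 143.41564903967208 of 89.14230957041575 188.14230957041576 lat(tool y) -0.22633813079924942 z 170.06547208229668 head err deg 0.14173722748707654 F tool [ 0.35 -0.36  3.95] torque tool [ 0.04  0.03 -0.03]
[np.float64(0.6), np.float64(-0.02), np.float64(-3.34)] [np.float64(0.6), np.float64(-0.02), np.float64(-2.98)] [np.float64(0.6), np.float64(-0.01), np.float64(-2.28)] [np.float64(0.61), np.float64(-0.01), np.float64(-1.32)] [np.float64(0.61), np.float64(-0.0), np.float64(-0.23)] [np.float64(0.61), np.float64(0.0), np.float64(0.88)]
```

>>> move_arm([
  [0.6,-0.03,0,0,0,-3.3,0.8],
  [0.6,-0.02,0,0,0,-3.0,0.8],
  [0.6,-0.01,0,0,0,-2.3,0.8],
  [0,0,0,0,0,0,0.8],
])

```text
t: 11.35
tool_pos: [555.3, 157.1, 170.1]
ee_rot: [[-0.828, 0.561, 0.0], [0.561, 0.828, 0.0], [-0.0, 0.0, -1.0]]
ft_force: [0.6, -0.3, -3.3]
width: 0.155
grasp_force: 58.5
```

```bash
python3 plan.py 5 6
```

```text
t 11.35 s 160.96279820333186 of 89.14230957041575 188.14230957041576 lat(tool y) -0.49363326083422654 z 170.11305707528203 head err deg 0.1285060258460402 F tool [-0.69  0.05  3.26] torque tool [-0.01 -0.01  0.  ]
[np.float64(0.51), np.float64(-0.01), np.float64(-1.24)] [np.float64(0.51), np.float64(-0.0), np.float64(-0.49)] [np.float64(0.51), np.float64(0.0), np.float64(0.28)] [np.float64(0.51), np.float64(0.0), np.float64(1.04)] [np.float64(0.5), np.float64(0.01), np.float64(1.73)] [np.float64(0.5), np.float64(0.01), np.float64(2.29)]
```

>>> move_arm([
  [0.5,0,0,0,0,-1.2,0.8],
  [0.5,0,0,0,0,-0.5,0.8],
  [0.5,0.01,0,0,0,0.3,0.8],
  [0.5,0.01,0,0,0,1.0,0.8],
  [0,0,0,0,0,0,0.8],
])

```text
t: 11.85
tool_pos: [538.5, 168.3, 170.1]
ee_rot: [[-0.831, 0.557, 0.0], [0.557, 0.831, 0.0], [0.0, 0.0, -1.0]]
ft_force: [0.1, -0.3, -3.5]
width: 0.155
grasp_force: 58.4
```

```bash
python3 plan.py 2 6
```

```text
t 11.85 s 181.01668296180014 of 89.14230957041575 188.14230957041576 lat(tool y) -0.2825512398489026 z 170.11106856580318 head err deg 0.06468417036487811 F tool [-0.22 -0.19  3.47] torque tool [ 0.05 -0.    0.01]
[np.float64(0.2), np.float64(0.0), np.float64(0.62)] [np.float64(0.2), np.float64(0.0), np.float64(0.72)] [np.float64(0.2), np.float64(0.0), np.float64(0.82)] [np.float64(0.2), np.float64(0.0), np.float64(0.9)] [np.float64(0.2), np.float64(0.0), np.float64(0.97)] [np.float64(0.2), np.float64(0.0), np.float64(1.03)]
```

>>> move_arm([
  [0.2,0,0,0,0,1.8,0.8],
  [0.2,0,0,0,0,1.8,0.8],
  [0.1,0.01,0,0,0,1.2,0.8],
  [0,0,0,0,0,0,0.8],
])

```text
t: 12.25
tool_pos: [534.9, 171.0, 170.0]
ee_rot: [[-0.782, 0.624, 0.0], [0.624, 0.782, 0.0], [-0.0, 0.0, -1.0]]
ft_force: [0.8, 0.1, -3.0]
width: 0.155
grasp_force: 58.5
```

```bash
python3 plan.py 2 1
```

```text
t 12.25 s 185.3552637989688 of 89.14230957041575 188.14230957041576 lat(tool y) -0.12777942448469465 z 170.01227116932748 head err deg -3.2406777797982773 F tool [-0.57  0.58  3.  ] torque tool [0.03 0.04 0.02]
[np.float64(0.2), np.float64(0.0), np.float64(0.83)]
```

>>> move_arm([
  [0.1,0,0,0,0,1,0.8],
  [0.1,0,0,0,0,1,0.8],
  [0,0,0,0,0,0,0.8],
])

```text
t: 12.55
tool_pos: [533.3, 172.2, 170.0]
ee_rot: [[-0.759, 0.651, -0.0], [0.651, 0.759, 0.0], [0.0, -0.0, -1.0]]
ft_force: [0.1, 0.5, -3.5]
width: 0.157
grasp_force: 58.5
```

```bash
python3 plan.py 2 1
```

```text
t 12.55 s 187.37993485631415 of 89.14230957041575 188.14230957041576 lat(tool y) -0.06331705219802422 z 169.98006470477475 head err deg -4.422846357885871 F tool [0.18 0.44 3.5 ] torque tool [ 0.02 -0.06  0.01]
[np.float64(0.2), np.float64(0.0), np.float64(0.91)]
```

>>> move_arm([
  [0.1,0,0.1,0,0,0.7,0.8],
  [0.1,0,0.08,0,0,0.5,0.8],
  [0,0,0,0,0,0,0.8],
])

```text
t: 12.85
tool_pos: [532.3, 173.2, 168.8]
ee_rot: [[-0.745, 0.667, 0.002], [0.667, 0.745, -0.0], [-0.002, 0.001, -1.0]]
ft_force: [2.1, -3.5, 2.0]
width: 0.157
grasp_force: 59.3
```

```bash
python3 plan.py 2 1
```

```text
t 12.85 s 188.8261284687037 of 89.14230957041575 188.14230957041576 lat(tool y) 0.17590270661195118 z 168.83949906349386 head err deg -4.966577176748664 F tool [-3.91 -1.18 -1.99] torque tool [ 0.28 -0.83  0.02]
[np.float64(0.2), np.float64(0.0), np.float64(0.97)]
```

>>> move_arm([
  [0.1,0,-0.05,0,0,0,0.8],
  [0.1,0,0,0,0,0,0.8],
  [0,0,0,0,0,0,0.8],
])

```text
t: 13.15
tool_pos: [531.5, 173.9, 168.9]
ee_rot: [[-0.745, 0.667, 0.003], [0.667, 0.745, -0.002], [-0.004, 0.0, -1.0]]
ft_force: [7.3, -7.8, -2.2]
width: 0.153
grasp_force: 58.7
```

```bash
python3 plan.py 2 1
```

```text
t 13.15 s 189.79025754363005 of 89.14230957041575 188.14230957041576 lat(tool y) 0.22057516421045056 z 168.92797655190594 head err deg -4.527046854380366 F tool [-10.61  -0.99   2.22] torque tool [ 0.11 -2.4   0.11]
[np.float64(0.2), np.float64(0.0), np.float64(1.0)]
```

>>> move_arm([
  [0,0,0,0,0,0,0.8],
  [-0.1,0,0,0,0,0,0.8],
  [0,0,0,0,0,0,0.8],
])

```text
t: 13.45
tool_pos: [531.7, 173.7, 168.9]
ee_rot: [[-0.745, 0.667, 0.001], [0.667, 0.745, -0.001], [-0.001, 0.0, -1.0]]
ft_force: [5.9, -4.6, -0.1]
width: 0.155
grasp_force: 59.2
```

>>> move_arm([
  [0,0,0,0,0,0,2],
  [0,0,0,0,0,0,2.5],
  [0,0,0,0,0,0,3.5],
  [0,0,0,0,0,0,4.5],
  [0,0,0,0,0,0,4.5],
])

```text
t: 13.95
tool_pos: [531.0, 174.3, 168.7]
ee_rot: [[-0.746, 0.666, -0.0], [0.666, 0.746, 0.0], [0.0, -0.0, -1.0]]
ft_force: [-0.8, 0.7, -0.5]
width: 0.527
grasp_force: 0.0
```

>>> move_arm([
  [0,0,-1,0,0,0,5],
  [0,0,-3,0,0,0,5],
  [0,0,-4,0,0,0,5],
  [-3,0,-4,0,0,0,5],
  [0,0,0,0,0,0,5],
])

```text
t: 14.45
tool_pos: [556.1, 153.2, 295.5]
ee_rot: [[-0.745, 0.667, 0.01], [0.667, 0.745, 0.002], [-0.006, 0.008, -1.0]]
ft_force: [0.4, 0.5, 0.8]
width: 0.585
grasp_force: 0.0
```

```bash
python3 - <<'E'
from h import *
np.set_printoptions(precision=1,suppress=True)
s=snap('wrist');t=snap('scene');q=snap('top')
print(get_state()['tool_pos'],get_state()['ft_force'],get_state()['t'])
c=proj(s,[530,175,150]).astype(int);print(c)
x0=max(0,min(500,c[0]-70));y0=max(0,min(360,c[1]-60))
a=cv2.resize(s['color'][y0:y0+120,x0:x0+140],(560,480),interpolation=2)
d=cv2.resize(t['color'][210:330,235:295],(240,480),interpolation=2)
cv2.imwrite('pics/end.png',np.hstack([a,d]))
E
```

```text
[553.5 154.1 288.5] [ 0.7 -1.  -0.3] 14.6
[316 185]
```

View pics/end.png

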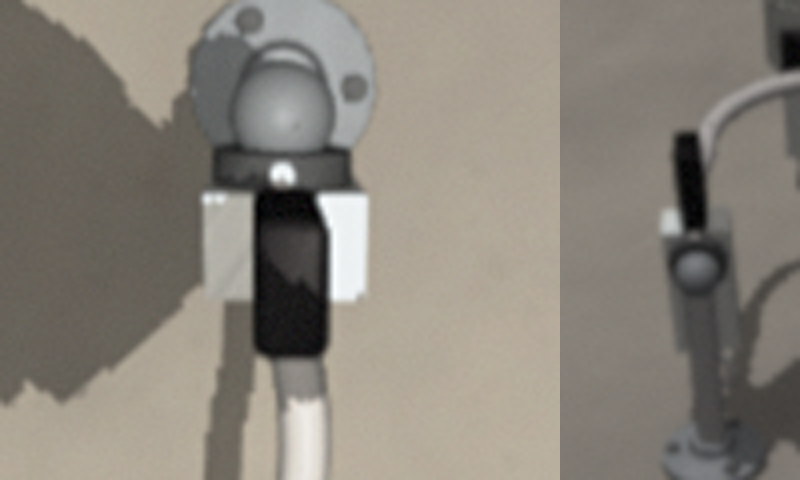

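The carrier sits at the stop with its front edge at crop y≈192 and the disc edge at y≈188. I'll check that for any remaining gap.

```bash
python3 - <<'E'
from h import *
np.set_printoptions(precision=1,suppress=True)
p=np.load('p3.npy');h=p[2]+p[3];u=np.array([np.cos(h),np.sin(h)]);n=np.array([-u[1],u[0]])
s=snap('wrist');c,_=ray(s,320,240);print('cam in far frame',[(c[:2]-p[:2])@u,(c[:2]-p[:2])@n])
def P(x,y,z): return proj(s,[*(p[:2]+x*u+y*n),z])
for nm,X in (('disc face L',(110,-70+15,120)),('disc face R',(110,-85,120)),('disc face top',(110,-70,135.5)),('disc back top',(118,-70,135.5)),('plate front L',(110,-53,136.5)),('plate front R',(110,-87,136.5)),('plate rear',(88,-53,136.5))): print(nm,P(*X))
cr=s['color'];c0=proj(s,[530,175,150]).astype(int);x0,y0=c0-[70,60]
print('x0y0',x0,y0)
for col in (x0+55,x0+59,x0+83):print(col,[(y0+r,cr[y0+r,col].tolist()) for r in range(34,54)])
E
```

```text
cam in far frame [np.float64(148.34532096250385), np.float64(-69.7091517995436)]
disc face L [301.9 176. ]
disc face R [336.8 176.3]
disc face top [319.4 178.7]
disc back top [319.5 168.8]
plate front L [298.4 178.7]
plate front R [340.3 179.1]
plate rear [298.7 205.2]
x0y0 249 130
304 [(np.int64(164), [98, 98, 97]), (np.int64(165), [87, 87, 86]), (np.int64(166), [62, 61, 60]), (np.int64(167), [40, 40, 37]), (np.int64(168), [45, 48, 47]), (np.int64(169), [56, 58, 58]), (np.int64(170), [57, 57, 58]), (np.int64(171), [59, 61, 61]), (np.int64(172), [60, 61, 62]), (np.int64(173), [61, 62, 60]), (np.int64(174), [57, 57, 57]), (np.int64(175), [49, 49, 51]), (np.int64(176), [46, 47, 47]), (np.int64(177), [71, 73, 75]), (np.int64(178), [114, 117, 116]), (np.int64(179), [187, 187, 182]), (np.int64(180), [216, 218, 214]), (np.int64(181), [191, 195, 195]), (np.int64(182), [169, 179, 180]), (np.int64(183), [167, 176, 178])]
308 [(np.int64(164), [85, 86, 83]), (np.int64(165), [69, 70, 69]), (np.int64(166), [53, 52, 51]), (np.int64(167), [38, 38, 38]), (np.int64(168), [47, 50, 49]), (np.int64(169)
[... 417 characters left out ...]
8, 175, 177]), (np.int64(183), [168, 176, 177])]
332 [(np.int64(164), [153, 152, 150]), (np.int64(165), [148, 150, 145]), (np.int64(166), [108, 110, 107]), (np.int64(167), [50, 51, 51]), (np.int64(168), [46, 46, 44]), (np.int64(169), [68, 66, 69]), (np.int64(170), [77, 80, 79]), (np.int64(171), [77, 79, 78]), (np.int64(172), [75, 77, 76]), (np.int64(173), [75, 77, 76]), (np.int64(174), [77, 78, 79]), (np.int64(175), [71, 73, 73]), (np.int64(176), [71, 71, 71]), (np.int64(177), [69, 71, 72]), (np.int64(178), [111, 112, 111]), (np.int64(179), [200, 198, 194]), (np.int64(180), [244, 243, 239]), (np.int64(181), [244, 243, 241]), (np.int64(182), [242, 241, 238]), (np.int64(183), [243, 242, 238])]
```

```bash
python3 -c "
from rig import finish_job;print(finish_job())"
```

```text
the job is handed in; nothing more can be done
None
```

The carrier is at the far end against the end stop, pressed to a measured peak of about 11 N and then released; no gap shows in the wrist picture. Sliding forces at the wrist read under 5 N, the arm stands clear, and the job is handed in at about 15 s.

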